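# Slip pump at the decorating table

## Robot

A 6-joint arm with a two-finger parallel gripper is mounted at the origin on the work surface. World frame = base frame: x ahead of the robot, y to its left, z up, the work surface at z = 0. Lengths are in m, angles in rad, forces in N, time in s.
With the tool pointing down it reaches from about 0.35 to 0.775 m from the base axis. Payload 7.3 kg.
Tool frame: the origin (TCP) lies on the centre line of the jaws, within the pads' length; the fingertips stand 17 mm ahead of it and the grasp point (between the pads) lies 2 mm behind it (robot.tip_extent is the distance from the TCP to the fingertips, in m); z points along the fingers, y is the line along which they close (so a half turn about z gives the same grasp; the last joint's range is limited). The gripper opens to 92 mm and grips with 3 to 60 N. Pads are 19 mm wide; open, the fingers measure 130 mm over their backs; the gripper's body (75 mm by 190 mm) begins 47 mm behind the grasp point.
Start: joints at [-1.261, 0.342, 1.524, -0, 1.275, -0.146], TCP at [0.231, -0.471, 0.244] pointing down, gripper open.
Joint ranges: [-2.53, 2.53], [-0.77, 2.02], [0.04, 2.7], [-1, 4.14], [0.28, 2.66], [-3.11, 3.11]. Speed limits (rad/s): [2.57, 2.57, 3.14, 3.14, 3.14, 3.14].

## Interface

Orientations are given as [roll, pitch, yaw] about the fixed x, y, z axes, in that order (R = Rz(yaw) Ry(pitch) Rx(roll)).
In Python, from cell import robot gives the robot as it stands.
- The arm moves only by the tool step_arm, never from a script. Its argument "motion" is a list of rows, each a list of 2 entries, a list of its own where there are three numbers: the shift along the tool's x, y, z in units of 60 mm (1.0 is 60 mm), then the turn about the tool's z in rad. In form: [[[x, y, z], spin], ...]. A call has 1 to 10 rows; each row is the pose to reach, as a shift and turn from the pose commanded when the call began, along the tool's axes at that moment; what a row does not reach only later rows make up. A row lasts 1/8 s, in which the tool goes at most 62.5 mm and 10.7 degrees, less where a joint would pass 70% of its speed; a pose out of reach is approached as far as the arm can. A call with a gripper value outside its range is refused whole. "hand" is the closure in counts, from 0 (fully open) to 255 (shut), set as the call begins (left out, the last holds). The fingers move at their own pace and stop on an object; "squeeze" is the grip in N (left out, the last holds). Time passes only in rows, so rows that repeat a pose let the fingers close. It gives the time, the measured TCP pose, the force, the opening and the grip force at its end, in the units of the state.
- robot.observe(): the state, without advancing time (a new reading comes with each control period).
- robot.read_camera(name): name is "scene" or "top" or "wrist"; returns a dict with "pixels" (480x640x3 uint8, red, green, blue), "intrinsics" (3x3 intrinsics, pixels), "xyz" and "rotation" of the camera in the world; the wrist camera has in their place "T_tool_cam" (4x4, takes a point from camera to tool coordinates, whose origin is the TCP and whose axes are the flange's). Camera axes: x right, y up, looking along -z (the intrinsics and any distortion apply to the point x, -y, -z); pixel columns grow to the right and rows downward; lengths in m; the calibration is good to about 2 mm. A picture is of the moment at which its call begins: read the wrist's pose just before it. There is no depth.
- robot.hand_in(): hands the job in; it is judged then, once.
The state is a dict: "time": time; "qpos": joint angles; "qvel": joint speeds; "joint_efforts": joint torques, N m; "tool_pos": TCP position; "tool_rot": TCP orientation; "contact_force": force on the tool from outside, world axes, zero at the start; "torque": the same for the moment, N m; "opening": finger opening in m; "grip_force": force on a finger pad.
Only numpy, scipy, OpenCV 4.12 (cv2) and the standard library are available. Lean on these libraries where they do the work, as an engineer would, in place of code of your own. Each camera call takes 0.05 s, during which the arm holds its last target. There are 200 camera calls.

## Task

The white tray is standing ready under the nozzle of the cream-white slip pump. From above, press the cap of that cream-white pump all the way down, hold it there for a moment, then let it spring fully back up. Leave the caps of the brown and the blue pump alone and the tray where it stands.

Things in the scene. Friction and masses are not known exactly. Their poses are not given: they have to be found in the camera images.
- white_cap (a joint): travel of the cream-white pump's sprung press cap, m: 0 is up (at rest), 0.014 is fully down. It moves straight down, is pushed up by a spring (about 2 N to start, 6 N fully down) and comes back by itself when let go.
- white_top (a point): centre of the flat top of the cream-white pump's press cap (disc 44 mm across, 30 mm thick, coloured like its bottle), 240 mm above the table when up; z up. It sinks with the cap. Bottle 72 mm across, strapped to a 90 mm square plywood block fixed to the table. The nozzle, 11 mm thick, reaches 80 mm out along -x of this frame, its upper side 18 mm below the cap's top.
- brown_top (a point): centre of the flat top of the brown pump's press cap (disc 44 mm across, 30 mm thick, coloured like its bottle), 240 mm above the table when up; z up. The same pump in brown, at least 160 mm from the others; not to be pressed.
- blue_top (a point): centre of the flat top of the blue pump's press cap (disc 44 mm across, 30 mm thick, coloured like its bottle), 240 mm above the table when up; z up. The same pump in blue, at least 160 mm from the others; not to be pressed.
- tray_mid (a point): centre, half-way up, of the loose open white ceramic tray, 90 mm (its x) by 100 mm (its y) by 35 mm high, standing on the table under the cream-white pump's nozzle; z up.
Not all that is in view belongs to the job. Leave any turquoise look-alike of the part that bears white_cap alone.

How it is judged:
By the outcome, as a careful person would: the job done as asked, in the order asked, and still so for the second after the job is handed in, with the robot touching nothing.
It also fails if it takes over 26 s, if anything falls off the work surface, if the arm or the gripper's body presses on something with over 40 N, if the wrist force passes 120 N, or if a joint passes its speed limit or range.

## Working session

There is one attempt and no reset: what is moved stays moved. The work goes in short steps, Python scripts to look and compute and a tool call to move; the robot and the scene stay as the last step left them, time stands still between calls to the robot, and variables do not carry over. Pictures are saved under pics/ and viewed, at most 10 in all, crops included, and the job is handed in when it is done.

Besides the shell and the picture viewer there is one more tool, called after "Emit:" as name(argument=value, ...) on one line, values as JSON. step_arm: Moves the arm, as the interface text tells. Its arguments: {"type":"object","properties":{"motion":{"type":"array"},"hand":{"type":"number"},"squeeze":{"type":"number"}},"required":["motion"]}

```bash
mkdir -p pics; ls
cat > h.py <<'E'
import numpy as np, cv2
from cell import robot
def save(n,f):
    c=robot.read_camera(n); cv2.imwrite(f'pics/{f}.png',c['pixels'][:,:,::-1]); return c
def ray(c,u,v):
    K=np.array(c['intrinsics']); d=np.linalg.inv(K)@[u,v,1]; d=d*[1,-1,-1]
    return np.array(c['xyz']),np.array(c['rotation'])@d
def plane(c,u,v,z):
    o,d=ray(c,u,v); return o+d*(z-o[2])/d[2]
E
python3 - <<'E'
from h import *
for n in('scene','top'):
    c=save(n,n+'1'); print(n,{k:np.round(v,3).tolist() for k,v in c.items() if k!='pixels'and not isinstance(v,str)})
print(robot.observe())
E
```

```text
pics
scene {'intrinsics': [[484.097, 0.0, 325.011], [0.0, 484.097, 242.933], [0.0, 0.0, 1.0]], 'xyz': [1.215, 0.143, 0.876], 'rotation': [0.81, -0.012, 1.806]}
top {'intrinsics': [[526.962, 0.0, 324.043], [0.0, 526.962, 242.15], [0.0, 0.0, 1.0]], 'xyz': [0.421, -0.022, 1.186], 'rotation': [0.05, 0.004, -1.575]}
{'time': 0.1, 'qpos': array([-1.26099893e+00,  3.42666150e-01,  1.52488222e+00, -2.35600042e-05,
        1.27540644e+00, -1.45978730e-01]), 'qvel': array([-0.00110817, -0.00160864, -0.00243308, -0.00120555,  0.00081649,
       -0.00021956]), 'joint_efforts': array([ 1.96685636e-03, -4.32002735e+01, -2.44694835e+01,  7.18951668e-02,
        5.25789033e-02, -4.94292897e-05]), 'tool_pos': array([ 0.23100733, -0.47108317,  0.24312135]), 'tool_rot': array([-3.14024170e+00, -1.75850684e-04,  4.55782879e-01]), 'contact_force': array([0.54653508, 0.08181857, 0.28769608]), 'torque': array([ 0.06847789, -0.0271914 , -0.01654959]), 'grip_force': 0.0, 'opening': 0.09177664256296833}
```

Rotation is given as rpy.

View pics/scene1.png

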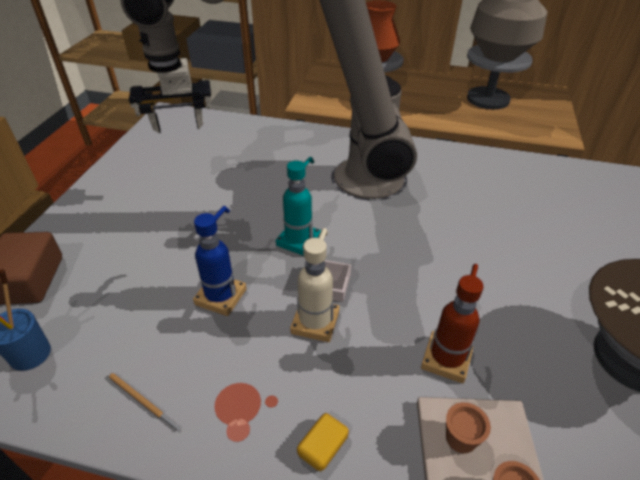

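View pics/top1.png

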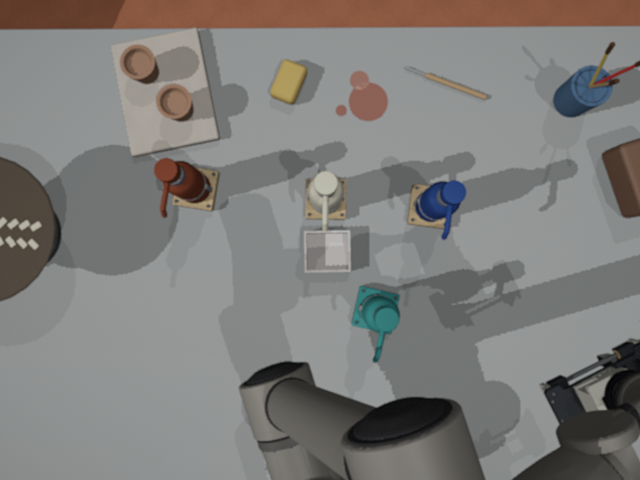

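Scene view: the caps are cream (315,250), blue (206,224), brown (470,288) and turquoise look-alike (296,172). Top view: cream (325,184), blue (453,192), brown (168,168), turquoise (386,318). The tray is at (327,251), under the cream nozzle. By its description the target is the cream one, at scene (315,250) / top (325,184). Next I check it in a close crop and measure.

```bash
cat >> h.py <<'E'
from scipy.spatial.transform import Rotation as Ro
def ray(c,u,v):
    d=np.linalg.inv(np.array(c['intrinsics']))@[u,v,1]*[1,-1,-1]
    r=np.array(c['rotation']); R=r if r.shape==(3,3) else Ro.from_euler('xyz',r).as_matrix()
    return np.array(c['xyz']),R@d
def tri(*rs):
    A=[np.eye(3)-np.outer(d,d)/(d@d) for o,d in rs]
    p=np.linalg.solve(sum(A),sum(a@o for a,(o,d) in zip(A,rs)))
    return p,[np.linalg.norm(a@(p-o)) for a,(o,d) in zip(A,rs)]
E
python3 - <<'E'
from h import *
c=robot.read_camera('top'); s=robot.read_camera('scene')
a=cv2.resize(c['pixels'][145:265,270:380],None,fx=4,fy=4,interpolation=2)
b=cv2.resize(s['pixels'][220:340,260:370],None,fx=4,fy=4,interpolation=2)
cv2.imwrite('pics/crop1.png',np.hstack([a[:480],b[:480,:350]])[:,:,::-1])
g=cv2.GaussianBlur(cv2.cvtColor(a,cv2.COLOR_RGB2GRAY),(5,5),1)
print(cv2.HoughCircles(g,cv2.HOUGH_GRADIENT,1.5,40,param1=80,param2=20,minRadius=40,maxRadius=60))
E
```

```text
[[[222.75 152.25  46.75]]]
```

View pics/crop1.png

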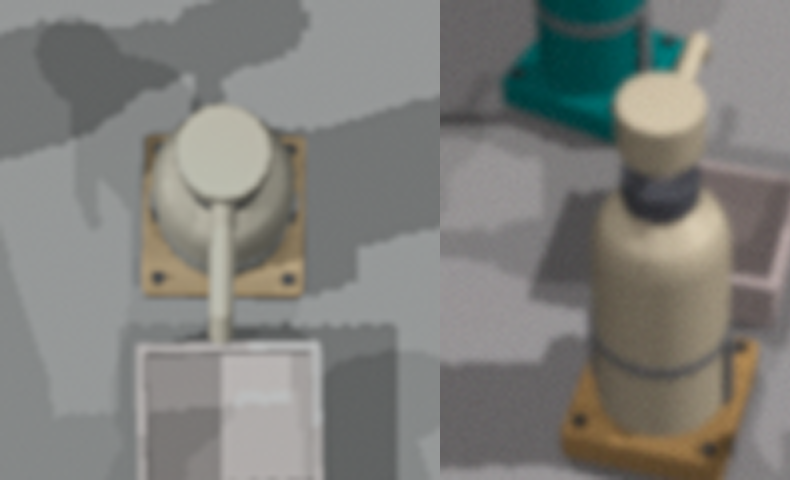

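The crop shows the cream cap's top centred at crop (223,152), which is top px (325.4,182.8), and in the scene view at crop (660,104), which is (315,246). Its nozzle points over the white tray, so this is the right pump.

Run:
```python
from h import *
c=robot.read_camera('top'); s=robot.read_camera('scene')
for n,a,b in[('cream',(325.3,182.8),(314.7,245.8)),('blue',(455,191),(206,220)),('brown',(166,168),(470,284)),('turq',(386,318),(297,168))]:
    p,e=tri(ray(c,*a),ray(s,*b)); print(n,p.round(4),np.round(e,4),plane(c,*a,.24).round(4))
o=robot.observe(); print(o['time'],o['tool_pos'],o['tool_rot'])
p=tri(ray(c,325.3,182.8),ray(s,314.7,245.8))[0]
R=Ro.from_euler('xyz',o['tool_rot']).as_matrix()
for z in(.30,.275):print(R.T@(np.r_[p[:2],z]-o['tool_pos'])/.06)
```

```text
cream [ 0.5759 -0.0211  0.2398] [0.0003 0.0003] [ 0.5758 -0.0208  0.24  ]
blue [ 0.5587 -0.252   0.2411] [0.0025 0.0025] [ 0.5597 -0.2547  0.24  ]
brown [0.6041 0.2671 0.2412] [0.0003 0.0003] [0.6044 0.2678 0.24  ]
turq [ 0.3316 -0.1272  0.2343] [0.0014 0.0014] [ 0.3324 -0.1279  0.24  ]
0.3 [ 0.23108958 -0.47129805  0.24351443] [-3.14117123e+00 -5.50296857e-05  4.55799300e-01]
[ 8.46313635 -4.20715829 -0.93918748]
[ 8.46311342 -4.20698269 -0.52252085]
```

Emit:
step_arm(motion=[[[0,0,-0.8],0],[[0,0,-1.4],0],[[1,-0.5,-1.4],0],[[1.9,-0.95,-1.4],0],[[2.8,-1.4,-1.4],0],[[3.7,-1.85,-1.4],0],[[4.6,-2.3,-1.4],0],[[5.5,-2.75,-1.4],0],[[6.4,-3.2,-1.4],0],[[7.2,-3.6,-1.4],0]], hand=255, squeeze=10)

```text
time: 1.55
tool_pos: [0.5249, -0.0853, 0.3277]
tool_rot: [3.141, -0.0, 0.456]
contact_force: [0.3, -0.1, 0.2]
opening: 0.0009
grip_force: 0.0
```

```bash
cat > go.py <<'E'
from h import *
o=robot.observe(); print(o['time'],o['tool_pos'].round(4),o['tool_rot'].round(3),o['opening'],o['contact_force'].round(2),robot.tip_extent)
R=Ro.from_euler('xyz',o['tool_rot']).as_matrix()
print(R.T@(np.array([.5758,-.0210,.257])-o['tool_pos'])/.06)
E
python3 go.py
```

```text
1.55 [ 0.5249 -0.0853  0.3277] [ 3.141 -0.     0.456] 0.0008682120355545798 [ 0.35 -0.07  0.18] 0.017
[ 1.23363581 -0.58866707  1.17910236]
```

Emit:
step_arm(motion=[[[0.7,-0.35,0],0],[[1.25,-0.6,0.2],0],[[1.25,-0.6,0.6],0],[[1.25,-0.6,0.7],0],[[1.25,-0.6,0.7],0],[[1.25,-0.6,0.7],0]])

```text
time: 2.3
tool_pos: [0.5757, -0.0225, 0.2869]
tool_rot: [3.14, -0.002, 0.455]
contact_force: [0.0, 0.1, 0.7]
opening: 0.0005
grip_force: 0.0
```

```bash
python3 go.py
python3 - <<'E'
from h import *
c=robot.read_camera('top');s=robot.read_camera('scene')
a=cv2.resize(c['pixels'][125:245,270:370],None,fx=4,fy=4);b=cv2.resize(s['pixels'][190:310,260:360],None,fx=4,fy=4)
cv2.imwrite('pics/crop2.png',np.hstack([a,b])[:,:,::-1])
E
```

```text
2.3 [ 0.5757 -0.0225  0.2869] [ 3.14e+00 -2.00e-03  4.55e-01] 0.0005206416993525282 [0.04 0.12 0.72] 0.017
[ 0.01164419 -0.02193325  0.49807136]
```

View pics/crop2.png

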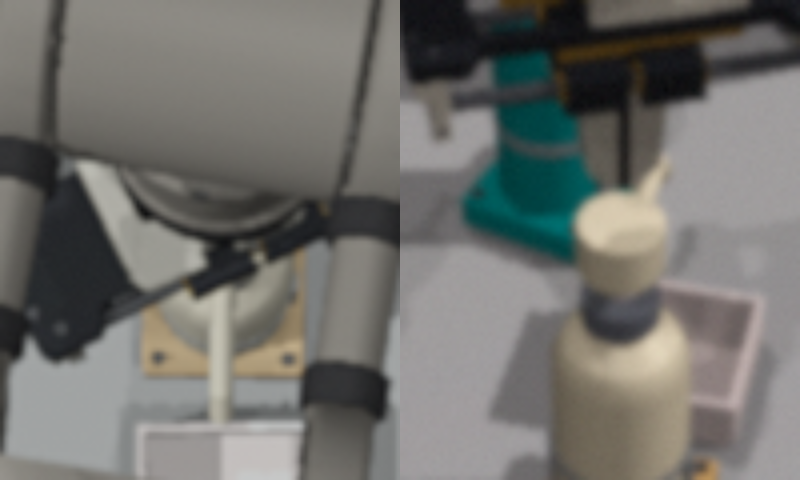

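The shut fingertips (crop 620,175) stand about 30 mm above the cream cap (crop 622,220) and are centred on it. I'll descend in stages.

Emit:
step_arm(motion=[[[0.01,-0.02,0.2],0],[[0.01,-0.02,0.4],0],[[0.01,-0.02,0.5],0],[[0.01,-0.02,0.58],0],[[0.01,-0.02,0.64],0],[[0.01,-0.02,0.68],0],[[0.01,-0.02,0.68],0],[[0.01,-0.02,0.68],0]])

```text
time: 3.4
tool_pos: [0.5754, -0.0206, 0.2453]
tool_rot: [3.141, -0.0, 0.456]
contact_force: [-3.6, 0.9, 5.4]
opening: 0.0003
grip_force: 2.5
```

Emit:
step_arm(motion=[[[0,0,0.02],0],[[0,0,0.04],0],[[0,0,0.04],0],[[0,0,0.04],0]])

```text
time: 3.9
tool_pos: [0.5755, -0.0206, 0.2432]
tool_rot: [3.141, -0.001, 0.456]
contact_force: [-4.7, -0.2, 6.3]
opening: 0.0005
grip_force: 3.3
```

Emit:
step_arm(motion=[[[0,0,0.01],0],[[0,0,0.02],0],[[0,0,0.02],0],[[0,0,0.02],0]])

```text
time: 4.4
tool_pos: [0.5755, -0.0206, 0.2432]
tool_rot: [3.14, -0.002, 0.456]
contact_force: [-6.4, 1.2, 12.2]
opening: 0.0002
grip_force: 6.3
```

The force has doubled with no further sinking, so the cap is at its stop. I'll hold there, then lift.

Emit:
step_arm(motion=[[[0,0,0.01],0],[[0,0,0.01],0],[[0,0,0.01],0],[[0,0,0.01],0],[[0,0,0.01],0],[[0,0,0.01],0],[[0,0,0.01],0],[[0,0,0.01],0]])

```text
time: 5.4
tool_pos: [0.5755, -0.0206, 0.2431]
tool_rot: [3.14, -0.002, 0.456]
contact_force: [-7.0, 1.8, 15.5]
opening: 0.0006
grip_force: 7.7
```

Emit:
step_arm(motion=[[[0,0,-0.1],0],[[0,0,-0.2],0],[[0,0,-0.3],0],[[0,0,-0.5],0],[[0,0,-0.9],0],[[0,0,-1.5],0],[[0,0,-1.8],0],[[0,0,-1.8],0],[[0,0,-1.8],0],[[0,0,-1.8],0]])

```text
time: 6.65
tool_pos: [0.5752, -0.0206, 0.3475]
tool_rot: [-3.14, 0.002, 0.456]
contact_force: [-0.2, 1.0, -0.1]
opening: 0.0005
grip_force: 0.0
```

```bash
python3 go.py
python3 - <<'E'
from h import *
s=save('scene','scene3')
E
```

```text
6.65 [ 0.5752 -0.0206  0.3475] [-3.14e+00  2.00e-03  4.56e-01] 0.0005358598071091406 [-0.21  0.97 -0.08] 0.017
[0.00913022 0.01240822 1.50856234]
```

View pics/scene3.png

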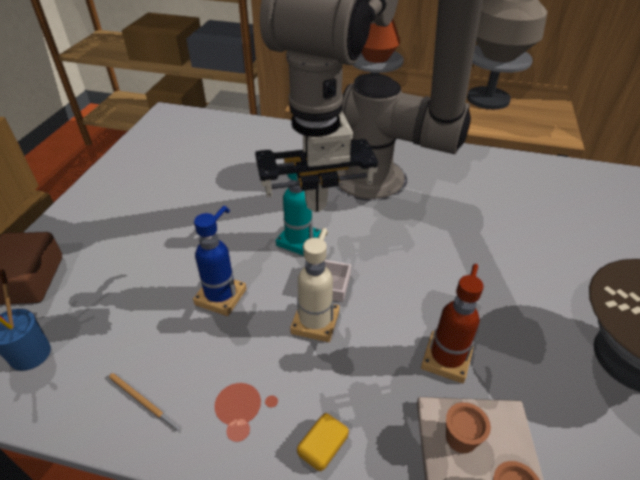

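The cream cap is back up at (315,248), as before. The other pumps and the tray haven't moved, and the gripper is clear above.

```bash
python3 -c "
from cell import robot
print(robot.hand_in())"
```

```text
the job is handed in; nothing more can be done
None
```

I pressed the cream-white cap down to its stop, held it about 1 s and let it spring back up; the other pumps and the tray look unmoved in the last picture, and the job was handed in at about 6.7 s.

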